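# Set the sorting chute to the tea cup

## Task

The small sorting chute on the bench was left pointing between two of the vessels that stand round it. Push its upright tab sideways with the fingertips until the mouth of the chute is centred over the tea cup and leave it there. Push only the tab, not the chute itself, and leave the cup, the jar, the saucer and the things lying about where they are.

Things in the scene. Friction and masses are not known exactly. Their poses are not given: they have to be found in the camera images.
- stand: Grey foot of the sorting chute, screwed to the bench and immovable: round flange 104 mm across, column 34 mm across. Origin on the vertical turning axis of the chute, at the bench top; z up. Its +x points away from the robot, give or take 17 degrees. The turning head above it (dark collar 60 mm across, aluminium funnel 80 mm across) reaches 138 mm above the bench.
- head (a joint): Angle of the turning head in rad, about the vertical axis through the stand's origin, counter-clockwise from above positive; at 0 the chute points along the stand's +x. It turns freely between stops at -1.6 and 1.6, with friction: about 1.5 N at the tab moves it, and it stays where it is left (no spring, no detents).
- chute: Open aluminium trough, 34 mm wide with 16 mm walls, that runs from the funnel outward and slightly downward, its end 125 mm from the axis; its underside clears the vessels, lowest at 83 mm above the bench. Turns with the head; its origin lies on the turning axis, 62 mm above the bench, and its +x points along the trough toward the mouth.
- chute_mouth (a point): The drop point just beyond the end of the trough, 128 mm from the turning axis, 84 mm above the bench.
- tab: Steel push tab on the side of the head opposite the chute, turning with it: an upright paddle 36 mm long radially (74 to 110 mm from the axis), 10 mm thick in the turning direction, from 46 to 107 mm above the bench, on a flat stem at 70 to 78 mm height. Its origin lies on the turning axis, 62 mm above the bench; the paddle is on its -x side.
- tab_middle (a point): Middle of the paddle of the tab, 92 mm from the turning axis, 74 mm above the bench.
- tea_cup: White porcelain tea cup without handle, 77 mm across the rim, 57 mm high, loose on the bench about 130 mm from the turning axis, on the far side of the stand; it may stand in the left, middle or right place of the three vessels. Origin at the centre of its underside.
- glaze_jar: Dark squat jar, 80 mm across, 74 mm high, loose, in another of the three places. Origin at the centre of its underside.
- saucer: Flat white saucer with filings, 105 mm across, 19 mm high, loose, in the third place. Origin at the centre of its underside.
- carved_bangle: Brown ring-shaped bangle, 70 mm across, 22 mm high, lying loose on the robot's side of the stand. Origin at the centre of its underside.
- wood_block: Brown wooden block, 41 x 70 x 24 mm high, lying loose on the robot's side of the stand. Origin at the centre of its underside.

How it is judged:
By the outcome, as a careful person would: the job done as asked, in the order asked, and still so for the second after the job is handed in, with the robot touching nothing.
It also fails if it takes over 42 s, if anything falls off the work surface, if the arm or the gripper's body presses on something with over 40 N, if the wrist force passes 120 N, or if a joint passes its speed limit or range.

## Robot

A 6-joint arm with a two-finger parallel gripper is mounted at the origin on a cart in front of the work surface, level with it; the furniture and walls round the work are solid. World frame = base frame: x ahead of the robot, y to its left, z up, the work surface at z = 0. Lengths are in m, angles in rad, forces in N, time in s.
With the tool pointing down it reaches from about 0.3 to 0.775 m from the base axis. Payload 14.6 kg.
Tool frame: the origin (TCP) lies on the centre line of the jaws, within the pads' length; the fingertips stand env.tip_reach ahead of it and the grasp point (between the pads) is the TCP (env.tip_reach is the distance from the TCP to the fingertips, in m); z points along the fingers, y is the direction in which the jaws open and shut (so a half turn about z gives the same grasp; the last joint's range is limited). The gripper opens to 85 mm and grips with 20 to 120 N. Pads are 22 mm wide; open, the fingers measure 114 mm over their backs; the gripper's body (76 mm by 85 mm) begins 54 mm behind the grasp point. The pads swing forward as they close: fully open they stand 13 mm farther back than shut.
Start: joints at [-0.067, 0.3, 1.521, -0, 1.321, -0.067], TCP at [0.55, -0, 0.25] pointing down, gripper open.
Joint ranges: [-3.03, 3.03], [-0.79, 2.21], [0.23, 2.52], [-1.04, 4.18], [0, 3.07], [-2.55, 2.55]. Speed limits (rad/s): [2.22, 2.22, 2.57, 3.14, 3.14, 3.14].

## Interface

Orientations are given as [roll, pitch, yaw] about the fixed x, y, z axes, in that order (R = Rz(yaw) Ry(pitch) Rx(roll)).
In Python, from cell import env, snapshot gives the robot as it stands. The module is installed in compiled form; this text tells all that it offers.
- The arm moves only by the tool jog_arm, never from a script. Its argument "series" is a list of rows, each a list of 5 numbers: the finger opening in mm, from 0 to 85.4, then the shift along the tool's x, y, z in mm, then the turn about the tool's z in rad. A call has 1 to 10 rows; each row shifts and turns the commanded pose from where the row before left it, along the tool's axes as they then stand; what a row does not reach is not made up. A row lasts 1/10 s, in which the tool goes at most 50 mm and 8.59 degrees, less where a joint would pass 70% of its speed; a pose out of reach is approached as far as the arm can. A call is refused whole if a number of a shift passes 50 or a number of a turn 0.15, either way. A call with a gripper value outside its range is refused whole. The fingers move at their own pace and stop on an object; "newtons" is the grip in N (left out, the last holds). Time passes only in rows, so rows that do not move let the fingers close. It gives the time, the measured TCP pose, the force and the opening at its end, in the units of the state.
- env.state(): the state, without advancing time (a new reading comes with each control period).
- snapshot(name): name is "scene" or "side" or "wrist"; returns a dict with "img" (480x640x3 uint8, red, green, blue), "intrinsics" (3x3 intrinsics, pixels), "R" (3x3) and "t" (3): a world point X has camera coordinates R X + t. Camera axes: x right, y down, z forward; pixel columns grow to the right and rows downward; lengths in m; the calibration is good to about 2 mm. A picture is of the moment at which its call begins. There is no depth.
- env.hand_in(): hands the job in, once; it reports no verdict.
The state is a dict: "time": time; "joint_pos": joint angles; "joint_vel": joint speeds; "effort": joint torques, N m; "tcp_pos": TCP position; "tcp_rot": TCP orientation; "wrist_force": force on the tool from outside, world axes, zero at the start; "moment": the same for the moment, N m; "grip_width": finger opening in m.
Only numpy, scipy, OpenCV 4.12 (cv2) and the standard library are available. Lean on these libraries where they do the work, as an engineer would, in place of code of your own. Each camera call takes 0.05 s, during which the arm holds its last target. There are 200 camera calls.

## Working session

There is one attempt and no reset: what is moved stays moved. The work goes in short steps, Python scripts to look and compute and a tool call to move; the robot and the scene stay as the last step left them, time stands still between calls to the robot, and variables do not carry over. Pictures are saved under pics/ and viewed, about 8 in all and at most 12, crops included, and the job is handed in when it is done.

Besides the shell and the picture viewer there is one more tool, called after "Request:" as name([rows], argument=value, ...), one row to a line, values as JSON. jog_arm: Moves the arm, as the interface text tells. Its arguments: {"type":"object","properties":{"series":{"type":"array","items":{"type":"array","items":{"type":"number"}}},"newtons":{"type":"number"}},"required":["series"]}

```bash
mkdir -p pics; cat > h.py <<'E'
import numpy as np, cv2
from cell import env, snapshot
def snap(n,f):
    s=snapshot(n); cv2.imwrite(f'pics/{f}.png',s['img'][:,:,::-1]); np.savez(f'pics/{f}.npz',**s); return s
def ray(s,u,v,z):
    K,R,t=s['intrinsics'],s['R'],s['t']; c=-R.T@t
    d=R.T@np.linalg.solve(K,[u,v,1.]); return c+d*(z-c[2])/d[2]
def proj(s,X):
    p=s['intrinsics']@(s['R']@np.asarray(X,float)+s['t']); return p[:2]/p[2]
E
python3 - <<'E'
from h import *
for n in('scene','side','wrist'):
    s=snap(n,n+'0'); print(n,-s['R'].T@s['t'],s['R'][2])
st=env.state(); print(st, env.tip_reach)
E
```

```text
scene [ 0.03611092 -0.32478509  0.61337959] [ 0.63775562  0.46702526 -0.61249912]
side [ 0.52674639 -0.66863912  0.50522708] [ 0.05206199  0.86208743 -0.50407818]
wrist [0.54950379 0.07146058 0.37358254] [-0.00111615 -0.2820515  -0.95939862]
{'time': 0.15, 'joint_pos': array([-6.66247388e-02,  3.00331892e-01,  1.52146016e+00,  1.63321614e-05,
        1.32071438e+00, -6.66022327e-02]), 'joint_vel': array([ 0.00025366, -0.00127971, -0.00140642,  0.00036954, -0.00094834,
        0.00172188]), 'effort': array([ 1.15317634e-03, -5.43663168e+01, -3.61884356e+01, -9.07762978e-05,
        3.16729136e-03,  4.75633647e-05]), 'tcp_pos': array([ 5.49827166e-01, -1.42669476e-06,  2.49848829e-01]), 'tcp_rot': array([-3.14068195e+00, -7.66001242e-05,  1.57076974e+00]), 'wrist_force': array([ 0.17761653,  0.14259238, -0.85864346]), 'moment': array([-0.01722987, -0.00587597,  0.00900168]), 'grip_width': 0.08529526516494576} 0.019
```

View pics/scene0.png

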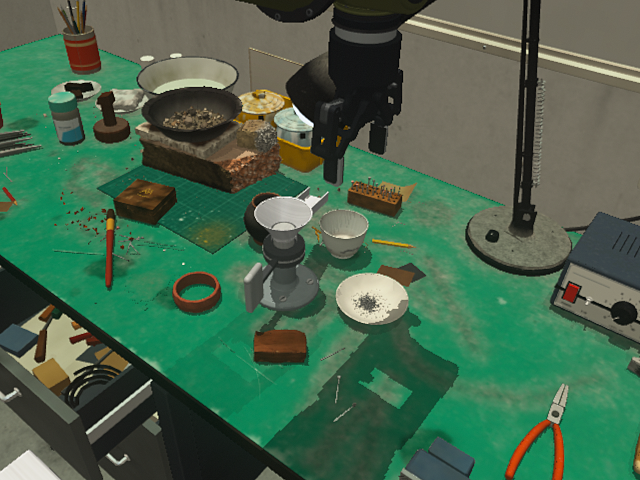

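View pics/side0.png

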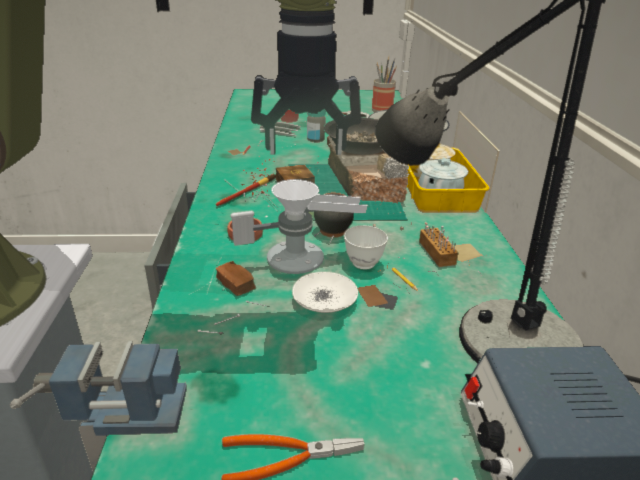

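View pics/wrist0.png

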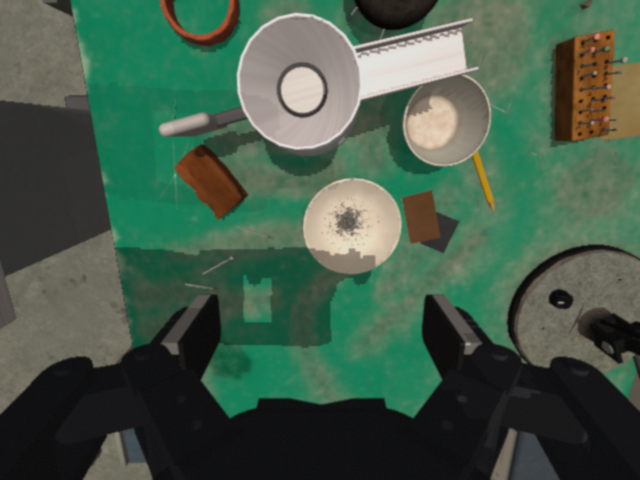

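The wrist view shows the funnel rim near (300,83) and the chute mouth near (470,45). The cup rim is near (447,119), in the middle place, and the tab paddle top runs (162–208, 125). The saucer is on the right, the jar on the left.

```bash
cat > m.py <<'E'
from h import *
def circ(P):
    A=np.c_[2*P[:,:2],np.ones(len(P))]; c=np.linalg.lstsq(A,(P[:,:2]**2).sum(1),rcond=None)[0]
    return c[:2],np.sqrt(c[2]+c[:2]@c[:2])
def on(s,px,z): return np.array([ray(s,u,v,z) for u,v in px])
E
python3 - <<'E'
from m import *
L=lambda n:dict(np.load(f'pics/{n}0.npz'))
w,sc,sd=L('wrist'),L('scene'),L('side')
f,r=circ(on(w,[(238,78),(360,88),(300,14),(298,151),(252,40),(345,40)],.138)); print('funnel',f,r)
c,rc=circ(on(w,[(403,118),(490,120),(445,166),(415,150),(478,150)],.057)); print('cup',c,rc)
print('cup scene',circ(on(sc,[(319,226),(369,226),(344,209),(330,213),(360,213)],.057)))
print('cup side',circ(on(sd,[(345,238),(388,238),(367,226),(367,248)],.057)))
print('funnel scene',circ(on(sc,[(254,211),(314,213),(284,196),(284,231)],.138)))
print('funnel side',circ(on(sd,[(272,191),(320,191),(296,181),(296,203)],.138)))
print('tab top ends',on(w,[(162,129),(208,119)],.107))
print('wall tops ~',on(w,[(360,45),(470,20)],.105), on(w,[(360,100),(477,70)],.105))
t=on(w,[(185,125)],.107)[0,:2]
print('axis-cup',np.hypot(*(c-f)),'ang cup',np.degrees(np.arctan2(*(c-f)[::-1])),'tab r',np.hypot(*(f-t)),'ang via tab',np.degrees(np.arctan2(*(f-t)[::-1])))
# mask check
hsv=cv2.cvtColor(w['img'],cv2.COLOR_RGB2HSV); m=((hsv[...,1]<90)&(hsv[...,2]>90)).astype(np.uint8)*255
crop=w['img'][0:270,140:540,::-1]; cv2.imwrite('pics/wc.png',cv2.resize(crop,None,fx=2,fy=2,interpolation=cv2.INTER_CUBIC))
E
```

```text
funnel [0.53540343 0.10142124] 0.039132673633791644
cup [0.65964308 0.08377028] 0.037925604917254885
cup scene (array([0.65710693, 0.08067747]), np.float64(0.03908720639629574))
cup side (array([0.65984177, 0.08241237]), np.float64(0.03798116047547644))
funnel scene (array([0.53566927, 0.1009531 ]), np.float64(0.040852425409290835))
funnel side (array([0.53709143, 0.09589309]), np.float64(0.04151766087796133))
tab top ends [[0.43137675 0.07631812 0.107     ]
 [0.4661382  0.08332452 0.107     ]]
wall tops ~ [[0.57655503 0.13244013 0.105     ]
 [0.65167162 0.14778561 0.105     ]] [[0.57769584 0.09650332 0.105     ]
 [0.66048752 0.11643224 0.105     ]]
axis-cup 0.12548723561282418 ang cup -8.08600127276953 tab r 0.08947601190746585 ang via tab 14.424148362919262
```

View pics/wc.png

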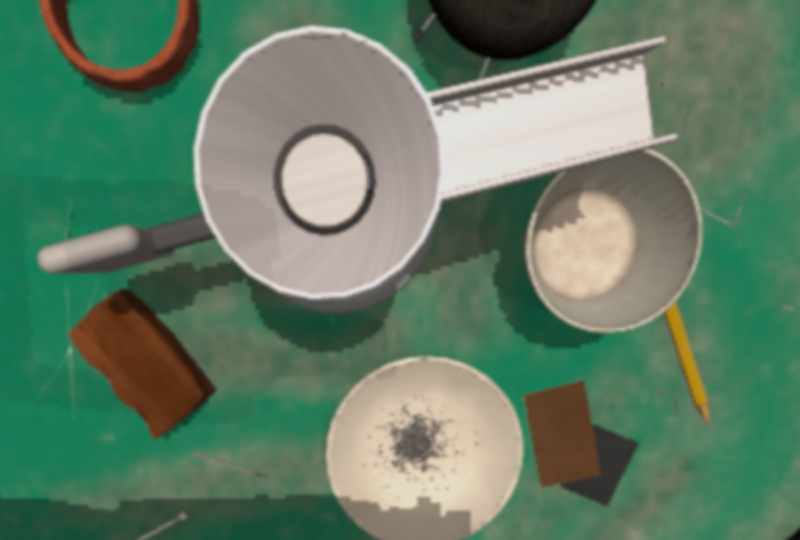

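Request:
jog_arm([
  [0, 11, -28, 0, 0],
  [0, 11, -28, 0, 0],
  [0, 11, -27, 10, 0],
  [0, 12, -27, 20, 0],
  [0, 0, 0, 30, 0],
  [0, 0, 0, 30, 0],
  [0, 0, 0, 30, 0],
  [0, 0, 0, 26, 0],
  [0, 0, 0, 10, 0],
  [0, 0, 0, 0, 0],
])

```text
time: 1.15
tcp_pos: [0.4395, 0.045, 0.0935]
tcp_rot: [-3.139, 0.0, 1.571]
wrist_force: [1.1, -0.0, 0.3]
grip_width: 0.0001
```

```bash
python3 - <<'E'
from h import *
s=env.state(); print(s['time'],s['tcp_pos'],s['tcp_rot'],s['wrist_force'],s['grip_width'])
a=snap('side','side1')['img'][150:330,180:420,::-1]; b=snap('scene','scene1')['img'][150:390,200:420,::-1]
a=cv2.resize(a,(400,300));b=cv2.resize(b,(400,436))
o=np.zeros((436,800,3),np.uint8);o[:300,:400]=a;o[:,400:]=b;cv2.imwrite('pics/c1.png',o); snap('wrist','wrist1')
E
```

```text
1.15 [0.43953545 0.04497172 0.09352992] [-3.13931240e+00  3.48958347e-05  1.57075254e+00] [ 1.05022175 -0.03481861  0.33469601] 5.890645242594505e-05
```

View pics/c1.png

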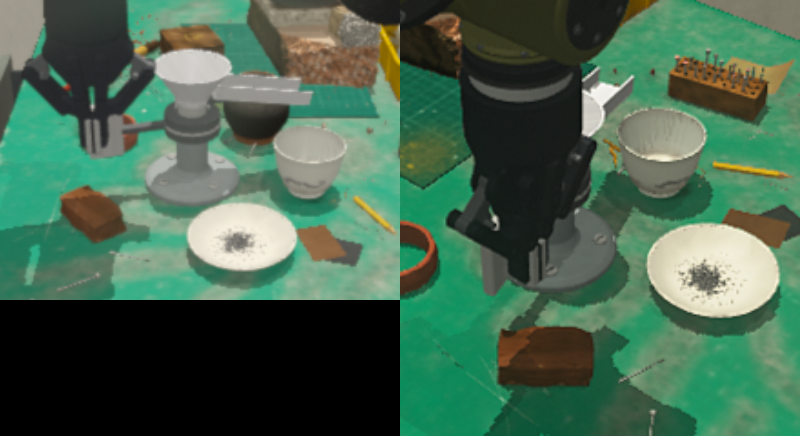

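View pics/wrist1.png

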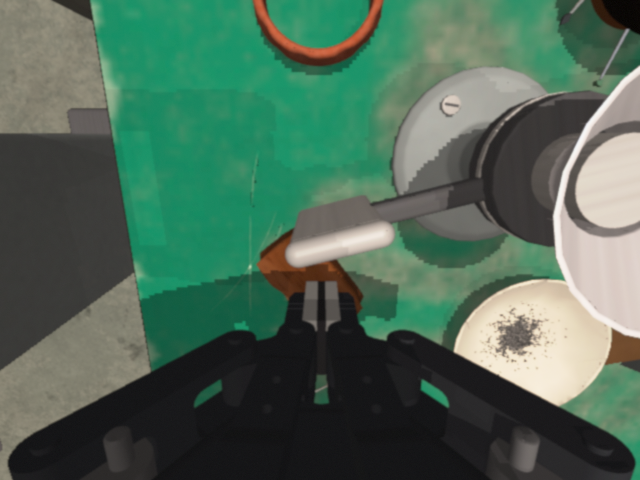

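The fingertips stand beside the paddle on its −y side, clear of everything. I'll raise them slightly for funnel clearance and push toward +y, stopping short for a look.

Request:
jog_arm([
  [0, 3, -6, -10, 0],
  [0, 6, 0, 0, 0],
  [0, 6, 0, 0, 0],
  [0, 5, 0, 0, 0],
  [0, 5, 0, 0, 0],
  [0, 4, 0, 0, 0],
  [0, 4, 0, 0, 0],
  [0, 4, 0, 0, 0],
  [0, 3, 0, 0, 0],
  [0, 0, 0, 0, 0],
])

```text
time: 2.3
tcp_pos: [0.434, 0.0854, 0.1043]
tcp_rot: [3.142, -0.0, 1.571]
wrist_force: [1.0, 0.1, -0.1]
grip_width: -0.0003
```

```bash
python3 - <<'E'
from h import *
s=env.state(); print(s['time'],s['tcp_pos'],s['wrist_force'])
a=snap('side','side2')['img'][150:330,180:420,::-1]; b=snap('wrist','wrist2')['img'][:,:,::-1]
a=cv2.resize(a,(400,300));b=cv2.resize(b,(400,300))
cv2.imwrite('pics/c2.png',np.hstack([a,b]))
E
```

```text
2.3 [0.43402839 0.08535691 0.10425957] [ 0.96855603  0.05232324 -0.10886701]
```

View pics/c2.png

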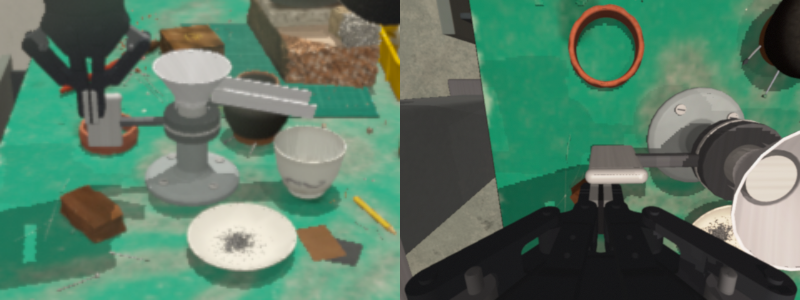

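The paddle is in contact and the head is now at about 0° (paddle parallel to world x). About 8° remain.

Request:
jog_arm([
  [0, 4, 0, 0, 0],
  [0, 3, 0, 0, 0],
  [0, 2, 0, 0, 0],
  [0, 2, 0, 0, 0],
  [0, 0, 0, 0, 0],
  [0, -6, 0, 0, 0],
  [0, -15, 0, -10, 0],
  [0, -20, 5, -30, 0],
  [0, -20, 15, -40, 0],
  [0, -10, 20, -40, 0],
])

```text
time: 3.4
tcp_pos: [0.4738, 0.0234, 0.2259]
tcp_rot: [-3.141, 0.0, 1.57]
wrist_force: [0.2, 0.9, -0.6]
grip_width: 0.0001
```

Request:
jog_arm([
  [0, -15, 30, -30, 0],
  [0, -15, 30, -10, 0],
  [0, 0, 15, 0, 0],
  [0, 0, 0, 0, 0],
])

```text
time: 3.8
tcp_pos: [0.5499, -0.0058, 0.2638]
tcp_rot: [-3.141, -0.0, 1.57]
wrist_force: [0.2, -0.7, 0.3]
grip_width: -0.0
```

```bash
python3 - <<'E'
from h import *
s=env.state(); print(s['time'],s['tcp_pos'],s['wrist_force'])
w=snap('wrist','wrist3'); snap('side','side3'); snap('scene','scene3')
print(proj(w,[.5355,.1005,.138]),proj(w,[.6595,.0825,.057]))
cv2.imwrite('pics/w3c.png',w['img'][:,:,::-1])
E
```

```text
3.8 [ 0.54990477 -0.00579962  0.26382212] [ 0.21732094 -0.72531317  0.28595072]
[300.01089173  81.45815468] [441.91790767 116.29963271]
```

View pics/w3c.png

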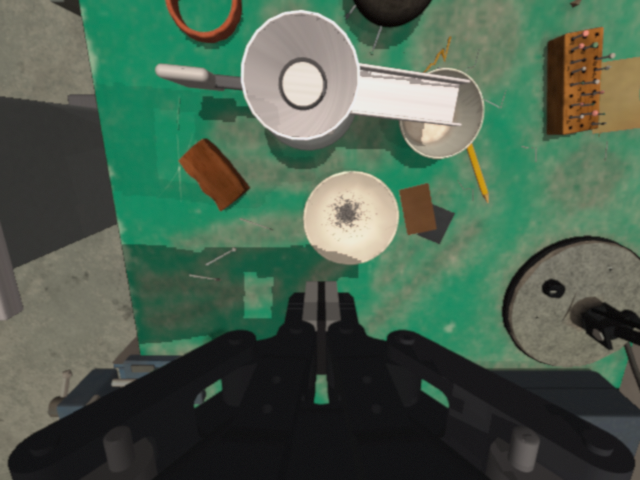

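The chute now lies over the cup, with its end edge near (458,82–124) and the cup rim centre near (442,115). Next I'll measure the angle with fitted edges.

```bash
python3 - <<'E'
from m import *
w=dict(np.load('pics/wrist3.npz')); im=w['img']
c=im[50:170,330:500,::-1]; t=im[50:110,140:260,::-1]; 
o=np.zeros((480,800,3),np.uint8); o[:480,:680]=cv2.resize(c,None,fx=4,fy=4,interpolation=cv2.INTER_CUBIC)
cv2.imwrite('pics/z3.png',o)
g=im.min(2)
# tab top: bright blob
m=np.zeros(g.shape,np.uint8); m[55:100,145:225]=(g[55:100,145:225]>120)*255
n,l,st,ce=cv2.connectedComponentsWithStats(m); k=1+np.argmax(st[1:,4]); ys,xs=np.where(l==k)
P=on(w,np.c_[xs,ys],.107); q=P[:,:2]; mu=q.mean(0); v=np.linalg.svd(q-mu)[2][0]; print('tab',len(xs),xs.min(),xs.max(),mu,v,np.degrees(np.arctan2(v[1],v[0])))
# bright trough floor
m=np.zeros(g.shape,np.uint8); m[55:140,362:470]=(g[55:140,362:470]>200)*255
ys,xs=np.where(m); print(len(xs))
for u in range(365,462,8):
    r=np.where(m[:,u])[0]; print(u,r.min(),r.max(),end='; ')
E
```

```text
tab 600 155 206 [0.44484603 0.11181023] [ 0.99534635 -0.09636208] -5.529721036277492
3476
365 65 113; 373 66 114; 381 67 115; 389 79 115; 397 70 116; 405 71 117; 413 72 118; 421 85 119; 429 81 120; 437 86 121; 445 87 122; 453 88 111; Traceback (most recent call last):
  File "<stdin>", line 15, in <module>
    return umr_minimum(a, axis, None, out, keepdims, initial, where)
ValueError: zero-size array to reduction operation minimum which has no identity
```

View pics/z3.png

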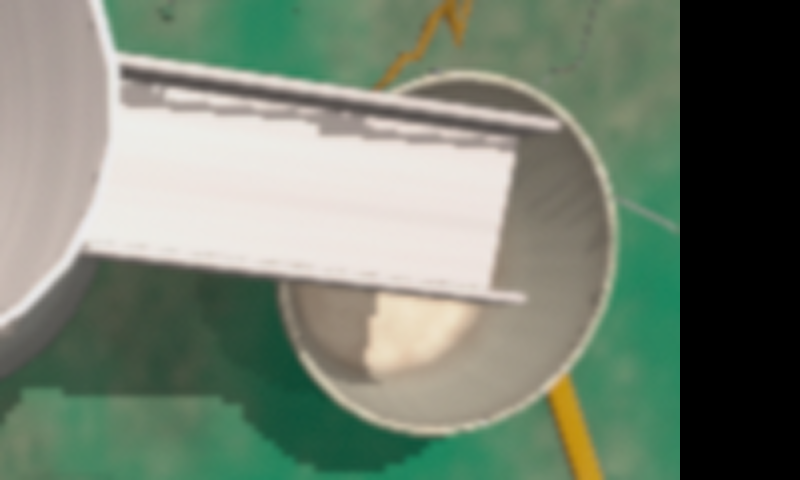

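```bash
python3 - <<'E'
from m import *
w=dict(np.load('pics/wrist3.npz')); p=lambda a:[(330+(x-1.5)/4,50+(y-1.5)/4) for x,y in a]
print('cup',circ(on(w,p([(614,230),(465,72),(450,432),(284,300),(562,382),(590,150),(328,376)]),.057)))
f,r=circ(on(w,[(242,80),(357.5,83),(300,12),(300,139),(256,40),(345,40)],.138));print('funnel',f,r)
A=np.array([.536,.1005])
for z in(.097,.100,.103):
    e=on(w,p([(560,126),(525,299)]),z)[:,:2]; q=e.mean(0)-A; print(z,e,'width',np.hypot(*(e[0]-e[1])),'r',np.hypot(*q),'ang',np.degrees(np.arctan2(q[1],q[0])), 'edge normal',np.degrees(np.arctan2(*(e[0]-e[1])[::-1]))-90)
q=A-[.44485,.11181]; print('via tab',np.degrees(np.arctan2(q[1],q[0])))
# trough lines slope: tops fall outward ~; use top-line midpoints
for n in('scene3','side3'):
    s=dict(np.load(f'pics/{n}.npz')); 
    for th in(-6,-8,-10):
        t=np.radians(th); print(n,th,[proj(s,[A[0]+.125*np.cos(t)-o*np.sin(t),A[1]+.125*np.sin(t)+o*np.cos(t),.1]).round(1) for o in(-.017,.017)])
a=dict(np.load('pics/side3.npz'))['img'][170:290,280:400,::-1]; b=dict(np.load('pics/scene3.npz'))['img'][170:290,270:390,::-1]
cv2.imwrite('pics/z4.png',cv2.resize(np.hstack([a,b]),(800,400),interpolation=cv2.INTER_CUBIC))
E
```

```text
cup (array([0.65968121, 0.08386414]), np.float64(0.037808290288348013))
funnel [0.53569439 0.10170536] 0.03824320197375765
0.097 [[0.66522582 0.10630546]
 [0.66205479 0.07429783]] width 0.03216432126155056 r 0.1280470794860041 ang -4.5681817284343 edge normal -5.657893791098218
0.1 [[0.66403185 0.10588542]
 [0.66089356 0.07420819]] width 0.031832308396486805 r 0.12689399092962433 ang -4.725229235768155 edge normal -5.657893791098388
0.103 [[0.66283789 0.10546539]
 [0.65973232 0.07411856]] width 0.03150029553142303 r 0.12574187321633326 ang -4.88515587811895 edge normal -5.657893791098175
via tab -7.0731761822618715
scene3 -6 [array([351.9, 203.4]), array([335.2, 194.5])]
scene3 -8 [array([353.8, 204.8]), array([337.5, 195.5])]
scene3 -10 [array([355.6, 206.2]), array([339.8, 196.5])]
side3 -6 [array([368.2, 218.3]), array([367.5, 209. ])]
side3 -8 [array([367.9, 219.5]), array([367.9, 210.2])]
side3 -10 [array([367.5, 220.7]), array([368.2, 211.3])]
```

View pics/z4.png

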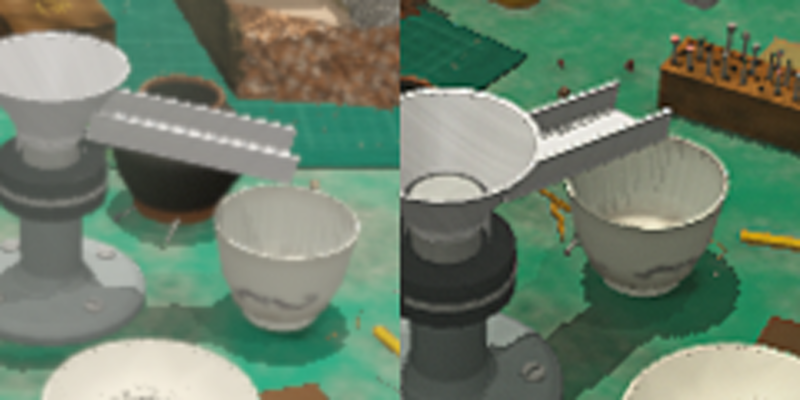

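The head is at about −5.6°, agreed by the trough end, the tab and the scene view. The cup is at about −8.4°. So about 2.8° more, or roughly 4.5 mm at the fingers.

Request:
jog_arm([
  [0, 15, -15, 0, 0],
  [0, 15, -30, 10, 0],
  [0, 15, -30, 30, 0],
  [0, 10, -20, 40, 0],
  [0, 11, -15, 40, 0],
  [0, 0, -6, 30, 0],
  [0, 0, 0, 10, 0],
  [0, 0, 0, 0, 0],
  [0, 10, 0, 0, 0],
  [0, 10, 0, 0, 0],
])

```text
time: 4.95
tcp_pos: [0.4339, 0.0817, 0.1057]
tcp_rot: [3.139, -0.0, 1.57]
wrist_force: [0.2, 0.2, 0.2]
grip_width: -0.0002
```

Request:
jog_arm([
  [0, 10, 0, 0, 0],
  [0, 5, 0, 0, 0],
  [0, 3, 0, 0, 0],
  [0, 2.5, 0, 0, 0],
  [0, 0, 0, 0, 0],
  [0, 0, 0, 0, 0],
])

```text
time: 5.55
tcp_pos: [0.4329, 0.1014, 0.1042]
tcp_rot: [-3.141, -0.0, 1.571]
wrist_force: [0.1, -0.9, 0.5]
grip_width: 0.0
```

Request:
jog_arm([
  [0, -6, 0, 0, 0],
  [0, -15, 0, -10, 0],
  [0, -20, 5, -30, 0],
  [0, -20, 15, -40, 0],
  [0, -10, 20, -40, 0],
  [0, -15, 30, -30, 0],
  [0, -15, 30, -10, 0],
  [0, 0, 15, 0, 0],
  [0, 0, 0, 0, 0],
  [0, 0, 0, 0, 0],
])

```text
time: 6.55
tcp_pos: [0.5474, 0.0002, 0.2636]
tcp_rot: [-3.14, -0.0, 1.571]
wrist_force: [-0.3, -0.2, -0.2]
grip_width: 0.0001
```

```bash
python3 - <<'E'
from m import *
print(env.state()['tcp_pos'])
w=snap('wrist','wrist4'); im=w['img']; g=im.min(2)
m=np.zeros(g.shape,np.uint8); m[45:110,135:225]=(g[45:110,135:225]>120)*255
n,l,st,ce=cv2.connectedComponentsWithStats(m); k=1+np.argmax(st[1:,4]); ys,xs=np.where(l==k)
q=on(w,np.c_[xs,ys],.107)[:,:2]; mu=q.mean(0); v=np.linalg.svd(q-mu)[2][0]; d=np.array([.536,.1015])-mu
print('tab',len(xs),mu,np.degrees(np.arctan(v[1]/v[0])),'ang',np.degrees(np.arctan2(d[1],d[0])),np.hypot(*d))
c=cv2.resize(im[50:170,330:500,::-1],None,fx=4,fy=4,interpolation=cv2.INTER_CUBIC)
s=snap('scene','scene4'); snap('side','side4')
cv2.imwrite('pics/z5.png',c)
E
```

```text
[5.47371788e-01 2.36610997e-04 2.63641608e-01]
tab 598 [0.44537835 0.11696874] -8.641995836418355 ang -9.68678903181485 0.09193239623623448
```

View pics/z5.png

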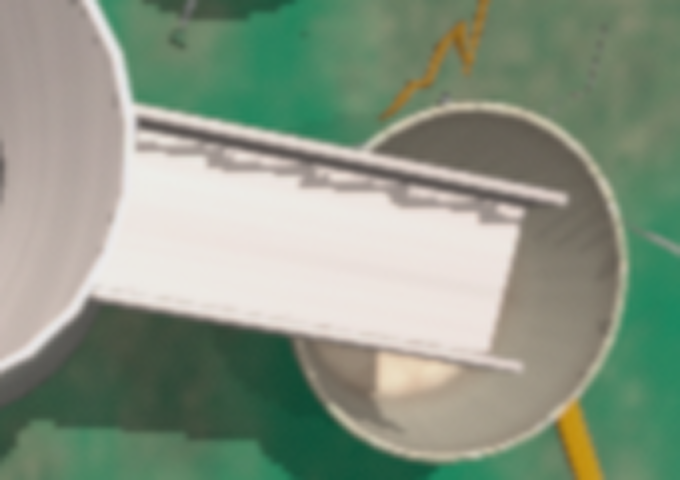

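```bash
python3 - <<'E'
from m import *
w=dict(np.load('pics/wrist4.npz')); p=lambda a:[(330+(x-1.5)/4,50+(y-1.5)/4) for x,y in a]
c,r=circ(on(w,p([(627,262),(475,102),(455,459),(298,340),(575,410),(605,185),(345,408)]),.057)); print('cup',c,r)
e=on(w,p([(567,198),(522,368)]),.100)[:,:2]; M=e.mean(0)
d=e[0]-e[1]; en=np.degrees(np.arctan2(*d[::-1]))-90
for A in([.536,.1005],[.5357,.1017]):
    q=M-A; k=c-A; a=np.arctan2(q[1],q[0]); m=A+.128*np.array([np.cos(a),np.sin(a)])
    print('mouth',np.degrees(a),'edge',en,'cup',np.degrees(np.arctan2(k[1],k[0])),np.hypot(*k),'miss',m-c)
# objects: bench change between first and last fixed-camera views
for n in('scene','side'):
    a,b=[dict(np.load(f'pics/{n}{i}.npz'))['img'].astype(int) for i in(0,4)]
    D=(abs(a-b).max(2)>40).astype(np.uint8); k,l,st,ce=cv2.connectedComponentsWithStats(D)
    print(n,[tuple(x) for x in st[1:] if x[4]>15])
E
```

```text
cup [0.66018504 0.0838692 ] 0.03793122027462691
mouth -7.893676078483743 edge -9.13478076049961 cup -7.627638199734831 0.12529368825395054 miss [ 0.00260211 -0.00094811]
mouth -8.410731922985871 edge -9.13478076049961 cup -8.151399854911938 0.12575556947807387 miss [ 0.00213831 -0.00089155]
scene [(np.int32(236), np.int32(0), np.int32(99), np.int32(23), np.int32(959)), (np.int32(400), np.int32(0), np.int32(15), np.int32(10), np.int32(82)), (np.int32(333), np.int32(12), np.int32(63), np.int32(18), np.int32(600)), (np.int32(326), np.int32(14), np.int32(9), np.int32(49), np.int32(149)), (np.int32(335), np.int32(24), np.int32(67), np.int32(20), np.int32(590)), (np.int32(310), np.int32(34), np.int32(93), np.int32(152), np.int32(3119)), (np.int32(328), np.int32(66), np.int32(7), np.int32(14), np.int32(48)), (np.int32(323), np.int32(103), np.int32(7), np.int32(7), np.int32(26)), (np.int32(343), np.int32(125), np.int32(7), np.int32(5), np.int32(21)), (np.int32(296), np.int32(187), np.int32(59), np.int32(34), np.int32(652)), (np.int32(306), np.int32(244), np.int32(43), np.int32(47), np.int32(
[... 3286 characters left out ...]
p.int32(33), np.int32(10), np.int32(152)), (np.int32(246), np.int32(266), np.int32(23), np.int32(7), np.int32(68)), (np.int32(334), np.int32(307), np.int32(10), np.int32(4), np.int32(18)), (np.int32(323), np.int32(308), np.int32(10), np.int32(3), np.int32(21)), (np.int32(333), np.int32(321), np.int32(10), np.int32(10), np.int32(69)), (np.int32(235), np.int32(328), np.int32(9), np.int32(30), np.int32(71)), (np.int32(259), np.int32(328), np.int32(8), np.int32(14), np.int32(40)), (np.int32(261), np.int32(344), np.int32(3), np.int32(11), np.int32(31)), (np.int32(312), np.int32(344), np.int32(4), np.int32(25), np.int32(48)), (np.int32(240), np.int32(373), np.int32(31), np.int32(3), np.int32(53))]
```

The mouth is within about 1 mm sideways of the cup centre and the cup has not moved. Handing in.

```bash
python3 -c "
from cell import env
print(env.state()['time'],env.hand_in())"
```

```text
the job is handed in; nothing more can be done
6.7 None
```

I pushed the tab toward +y with the closed fingertips in two goes, about 21° clockwise in all. I then backed the arm well clear and handed the job in at 6.7 s.

- **Centring:** in the last wrist view the chute points at about −8 to −9°, and the cup, in the middle place, lies at about −8°. The mouth is about 1 mm off the cup centre sideways and 2 mm beyond it radially.
- **Disagreement:** the angle read from the trough end was −7.9 to −8.4°, from its edge −9.1°, and from the tab −8.6 to −9.7°. That spread is up to 2 to 4 mm at the mouth, depending on the cue.
- **Other things:** the cup measured within 1 mm of where it first stood. The before-and-after comparison of the scene and side views flagged many changed areas. I took these to be the arm, the turned head and their shadows. I did not measure the jar, saucer, bangle and block again, though the fingers stayed well above them.
- **Forces:** wrist force read about 1 N or less at the end of every move.

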